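# Dip the gear reducer's oil and hold the stick level to read

## Robot

A 6-joint arm with a two-finger parallel gripper is mounted at the origin on the work surface. World frame = base frame: x ahead of the robot, y to its left, z up, the work surface at z = 0. Lengths are in m, angles in rad, forces in N, time in s.
With the tool pointing down it reaches from about 0.35 to 0.975 m from the base axis. Payload 17.4 kg.
Tool frame: the origin (TCP) lies midway between the tips of the shut fingers; the grasp point (between the pads) lies 19 mm behind it (ctrl.grip_depth is the distance from the TCP to the grasp point, in m); z points along the fingers, y is the line along which they close (so a half turn about z gives the same grasp; the last joint's range is limited). The gripper opens to 85 mm and grips with 20 to 120 N. Pads are 22 mm wide; open, the fingers measure 114 mm over their backs; the gripper's body (76 mm by 85 mm) begins 54 mm behind the grasp point. The pads swing forward as they close: fully open they stand 13 mm farther back than shut.
Start: joints at [1.192, 0.116, 1.442, -0, 1.584, -0.038], TCP at [0.226, 0.636, 0.231] pointing down, gripper open.
Joint ranges: [-2.83, 2.83], [-0.83, 2.19], [0.07, 2.5], [-1.14, 4.28], [0.01, 3], [-2.97, 2.97]. Speed limits (rad/s): [1.89, 1.89, 2.22, 3.14, 3.14, 3.14].

## Interface

Orientations are given as a unit quaternion [w, x, y, z].
In Python, from workcell import ctrl gives the robot as it stands.
- The arm moves only by the tool play_rows, never from a script. Its argument "deltas" is a list of rows, each a list of 7 numbers: the finger opening in mm, from 0 to 85.4, then the shift along the tool's x, y, z each as a share of 0.2 m, from -1 to 1, then the turn, a rotation vector about the tool's x, y, z each as a share of 360 degrees, from -1 to 1. In form: [[gripper, x, y, z, rx, ry, rz], ...]. A call has 1 to 12 rows; each row shifts and turns the commanded pose from where the row before left it, along the tool's axes as they then stand; what a row does not reach is not made up. A row lasts 1/10 s, in which the tool goes at most 50 mm and 8.59 degrees, less where a joint would pass 70% of its speed; a pose out of reach is approached as far as the arm can. A call with a number of a shift or a turn outside -1 to 1 is refused whole. A call with a gripper value outside its range is refused whole. The fingers move at their own pace and stop on an object; the grip force is fixed at half the most. Time passes only in rows, so rows that do not move let the fingers close. It gives the time, the measured TCP pose, the force, the opening and the grip force at its end, in the units of the state.
- ctrl.get_obs(): the state, without advancing time (a new reading comes with each control period).
- ctrl.capture(name): name is "scene" or "top" or "wrist"; returns a dict with "frame" (420x560x3 uint8, blue, green, red), "fx", "fy", "cx", "cy" (pixels), "k1" (the pictures are not rectified: a ray, as slopes to the right and down, at radius r is drawn at 1 + k1 r^2 times it, then the intrinsics apply), "extrinsics" (4x4, takes a point from camera to world coordinates). Camera axes: x right, y down, z forward; pixel columns grow to the right and rows downward; lengths in m; the calibration is good to about 2 mm. A picture is of the moment at which its call begins. There is no depth.
- ctrl.hand_in(): hands the job in; it is judged then, once.
Trained networks look in a picture, given as the dict that the camera call returned (one of the last four; its "shot" number tells which), for a name from the list of things; names that differ only in an ending like _2 or _b are one class to them, and where a whole thing is asked for, a point or a joint stands for the part that bears it (a point fixed in the world has none). Each returns a list of dicts, best first, with "p" (0 to 1); they miss things now and then, are a little off and sometimes report something else, mostly with a low value. They report only what shows in the picture. A call takes as long as a camera call.
- ctrl.cut_out(name, picture): "mask" (420x560 bool, what is visible of it) and "bbox" ([left, top, width, height] in pixels, round what is visible of it).
The state is a dict: "t": time; "joint_pos": joint angles; "qd": joint speeds; "joint_efforts": joint torques, N m; "tool_pos": TCP position; "ee_rot": TCP orientation; "force": force on the tool from outside, world axes, zero at the start; "wrist_torque": the same for the moment, N m; "opening": finger opening in m; "grasp_force": force on a finger pad.
Only numpy, scipy, OpenCV 4.12 (cv2) and the standard library are available. Lean on these libraries where they do the work, as an engineer would, in place of code of your own. Each camera call takes 0.05 s, during which the arm holds its last target. There are 200 camera calls.

## Task

Check the oil in the gear reducer: take the wiped dipstick from the drip tray, push it down the slanting guide tube until its collar stops on the tube's mouth, without forcing it, then draw it right out again. Finish while still holding it, gripped and still: the stick level for reading, its tip over the drip tray, and lifted at least 5 cm clear above the tray's saddles, touching nothing but your gripper. Leave the other things on the bench where they are.

Things in the scene. Friction and masses are not known exactly. Their poses are not given: they have to be found in the camera images.
- dipstick_grip (a point): centre of the dipstick's grip, where to hold it. The stick is one straight rigid loose piece, 0.15 kg: black square grip 22 x 22 x 80 mm, steel collar 32 mm across, 6 mm thick, a steel rod 8 mm thick to the tip. z runs along it from tip to grip, x and y square to the grip's flats. From here along z: grip -32 to +48 (wire loop to +73), collar's underside -38, tip -188 mm. Starts level, 60 mm up
- dipstick_collar (a point): centre of the collar's underside (the face that stops on the tube's mouth), on the stick's axis; axes as dipstick_grip
- dipstick_tip (a point): end of the rod, on the stick's axis, 150 mm below the collar's underside; axes as dipstick_grip
- guide_tube: steel guide tube fixed in the gear reducer, rising out of it at 40 degrees above level. Origin: centre of its mouth, 160 mm above the bench; z: along the bore, out of the mouth; y level. Mouth rim 29 mm across outside; the bore flares: 21 mm wide at the mouth, narrowing to 12 mm at 14 mm down, then straight and open for more than the rod's 150 mm. About 60 mm of it stand free of the housing
- gearbox: gear reducer with flange motor, painted cast iron, fixed. Origin: on the bench under the housing's middle, z up, x level towards the side where the guide tube leans out (mouth at x 130, z 160 mm). Housing 150 x 120 mm, 145 mm high, feet to 190 x 146 mm, fittings on top to 185 mm; output shaft to y -122 mm; motor back to x -268 mm, 172 mm high
- tray: sheet-steel drip tray, fixed, 270 (x) by 120 mm (y), rim 20 mm high. Origin: on the bench under its middle, z up; x along the stick as it first lies, towards its grip. Two upright notched saddles, 6 mm thick, 62 mm wide, stand across it: at x -80 mm (65 mm high, under the rod) and x +107 mm (61 mm high, under the far end of the grip)
- spare_plug: spare steel oil plug, 24 mm across, 20 mm high, standing in the tray beside the stick; loose; leave alone
- oil_bottle: grey oil bottle, 72 mm in diameter, 200 mm high; loose; origin under its middle; leave alone
- wrench: steel spanner, 180 mm long, lying flat; loose; leave alone
- screwdriver: screwdriver, 200 mm long, lying flat; loose; leave alone
- brick: buff fired brick, 215 x 103 x 65 mm; loose; origin under its middle; leave alone
- grease_tin: bare metal tin, 68 mm in diameter, 65 mm high; loose; origin under its middle; leave alone
- funnel: sheet-steel funnel standing on its wide mouth, 96 mm in diameter, 105 mm high; loose; origin under its middle; leave alone
- finial: grey clay ball finial for a ridge tile, 96 mm in diameter, 116 mm high, on a flat foot; loose; origin under its middle; leave alone

How it is judged:
By the outcome, as a careful person would: the job done as asked, in the order asked, and still so for the second after the job is handed in, while the arm keeps its last pose, push and grip.
It also fails if it takes over 51 s, if anything falls off the work surface, if the arm or the gripper's body presses on something with over 40 N, if the wrist force passes 120 N, or if a joint passes its speed limit or range.

## Working session

There is one attempt and no reset: what is moved stays moved. The work goes in short steps, Python scripts to look and compute and a tool call to move; the robot and the scene stay as the last step left them, time stands still between calls to the robot, and variables do not carry over. Pictures are saved under pics/ and viewed, at most 10 in all, crops included, and the job is handed in when it is done.

Besides the shell and the picture viewer there is one more tool, called as a command line: name --pt "numbers of a row" for each row, then --argument value for the rest. play_rows: Moves the arm, as the interface text tells. Shift numbers are shares of 0.2 m and turn numbers shares of 360 degrees, none past 1 either way. Its arguments: {"type":"object","properties":{"deltas":{"type":"array"}},"required":["deltas"]}

```bash
mkdir -p pics; ls; cat > h.py <<'E'
import numpy as np, cv2
from workcell import ctrl
from scipy.spatial.transform import Rotation as R
def cap(n,save=None):
    c=ctrl.capture(n)
    if save: cv2.imwrite('pics/'+save,c['frame'])
    return c
def proj(c,P):
    T=np.linalg.inv(np.array(c['extrinsics'])); p=np.atleast_2d(P)@T[:3,:3].T+T[:3,3]
    s=p[:,:2]/p[:,2:]; s=s*(1+c['k1']*(s**2).sum(1,keepdims=True))
    return s*[c['fx'],c['fy']]+[c['cx'],c['cy']]
def ray(c,uv):
    s0=(np.atleast_2d(uv)-[c['cx'],c['cy']])/[c['fx'],c['fy']]; s=s0.copy()
    for _ in range(20): s=s0/(1+c['k1']*(s**2).sum(1,keepdims=True))
    E=np.array(c['extrinsics']); d=np.c_[s,np.ones(len(s))]@E[:3,:3].T
    return E[:3,3],d/np.linalg.norm(d,axis=1,keepdims=True)
def atz(c,uv,z):
    o,d=ray(c,uv); return o+d*((z-o[2])/d[:,2:])
def q2R(q): return R.from_quat([q[1],q[2],q[3],q[0]]).as_matrix()
E
cat > a.py <<'E'
from h import *
for n in ['scene','top']:
    c=cap(n,n+'0.png'); print(n,np.round(c['extrinsics'],3).tolist(),c['fx'],c['k1'])
    for k in ['dipstick_grip','guide_tube','gearbox','tray','oil_bottle','brick','grease_tin','funnel','finial','spare_plug']:
        for r in ctrl.cut_out(k,c)[:1]:
            ys,xs=np.nonzero(r['mask']); m=(xs.mean(),ys.mean())
            print(k,round(r['p'],2),r['bbox'],np.round(m,1),np.round(atz(c,[m],0.06)[0],3))
print({k:np.round(v,3).tolist() for k,v in ctrl.get_obs().items()})
E
python3 a.py
```

```text
pics
scene [[-0.413, 0.699, -0.584, 1.345], [0.91, 0.305, -0.279, 0.458], [-0.017, -0.647, -0.762, 1.201], [0.0, 0.0, 0.0, 1.0]] 503.76037153611344 -0.00336741338263794
dipstick_grip 0.88 [267.2, 207.9, 74.3, 42.1] [317.4 236.2] [0.53  0.195 0.06 ]
guide_tube 0.66 [195.9, 164.0, 10.5, 5.3] [200.8 166.2] [ 0.419 -0.247  0.06 ]
gearbox 0.65 [118.2, 104.3, 103.3, 100.3] [168.4 152.8] [ 0.408 -0.375  0.06 ]
tray 0.67 [250.4, 200.5, 97.7, 72.8] [297.  237.2] [0.556 0.144 0.06 ]
oil_bottle 0.96 [94.1, 189.3, 34.7, 61.7] [110.  222.6] [ 0.725 -0.374  0.06 ]
brick 0.86 [374.6, 271.1, 54.3, 88.6] [402.  317.2] [0.68  0.479 0.06 ]
grease_tin 0.96 [221.9, 271.0, 23.1, 29.5] [235.  285.1] [0.765 0.055 0.06 ]
funnel 0.57 [368.2, 175.1, 30.0, 36.4] [382.6 197.4] [0.316 0.321 0.06 ]
finial 0.86 [303.1, 291.4, 41.8, 40.1] [323.5 309.3] [0.738 0.293 0.06 ]
top [[-0.0, -0.998, 0.07, 0.425], [-1.0, 0.001, 0.003, 0.063], [-0.003, -0.07, -0.998, 1.275], [0.0, 0.0, 0.0, 1.0]] 479.6589557355765 -0.0013624872521938
dipstick_grip 0.95 [204.1, 192.6, 97.8, 23.9] [244.9 203. ] [0.521 0.157 0.06 ]
guide_tube 0.
[... 327 characters left out ...]
.0] [123.5 150.8] [0.655 0.469 0.06 ]
grease_tin 0.63 [376.4, 187.7, 167.5, 113.4] [460.7 248.2] [ 0.406 -0.388  0.06 ]
funnel 0.78 [169.2, 279.4, 35.7, 41.6] [186.7 299.3] [0.278 0.302 0.06 ]
finial 0.7 [174.4, 97.1, 34.0, 42.1] [192.3 117.7] [0.741 0.294 0.06 ]
spare_plug 0.62 [97.9, 105.9, 55.7, 89.6] [123.7 150.8] [0.655 0.469 0.06 ]
{'t': 1.1, 'joint_pos': [1.192, 0.116, 1.442, 0.0, 1.584, -0.038], 'qd': [-0.0, 0.001, -0.0, -0.0, -0.001, -0.002], 'joint_efforts': [0.003, -73.177, -63.263, 0.0, 0.001, -0.0], 'tool_pos': [0.226, 0.636, 0.231], 'ee_rot': [-0.0, 0.17, 0.986, -0.0], 'force': [0.569, -0.007, 0.234], 'wrist_torque': [-0.009, -0.017, 0.03], 'grasp_force': 0.0, 'opening': 0.085}
```

```bash
python3 -c "
import cv2
a=cv2.imread('pics/top0.png');cv2.imwrite('pics/t1.png',cv2.resize(a[80:380,90:560],None,fx=1.7,fy=1.7,interpolation=cv2.INTER_CUBIC))
a=cv2.imread('pics/scene0.png');cv2.imwrite('pics/s1.png',cv2.resize(a[90:360,90:450],None,fx=2.2,fy=2.2,interpolation=cv2.INTER_CUBIC))"
```

```text
(no output)
```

View pics/t1.png

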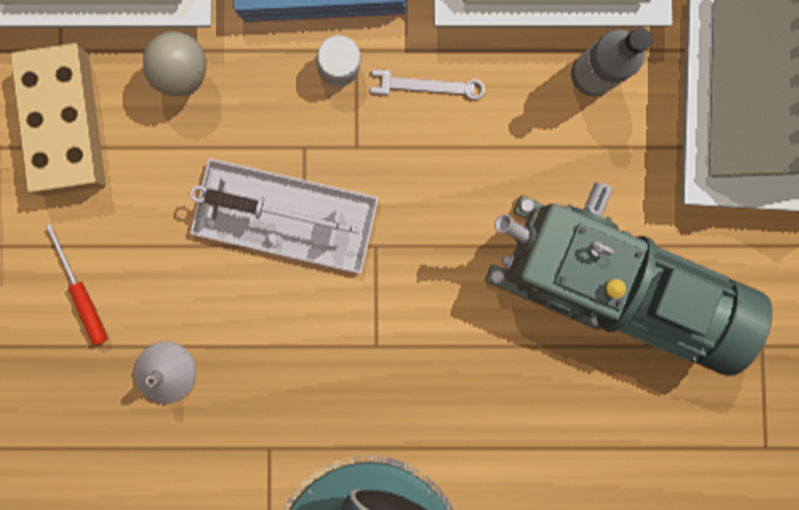

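View pics/s1.png

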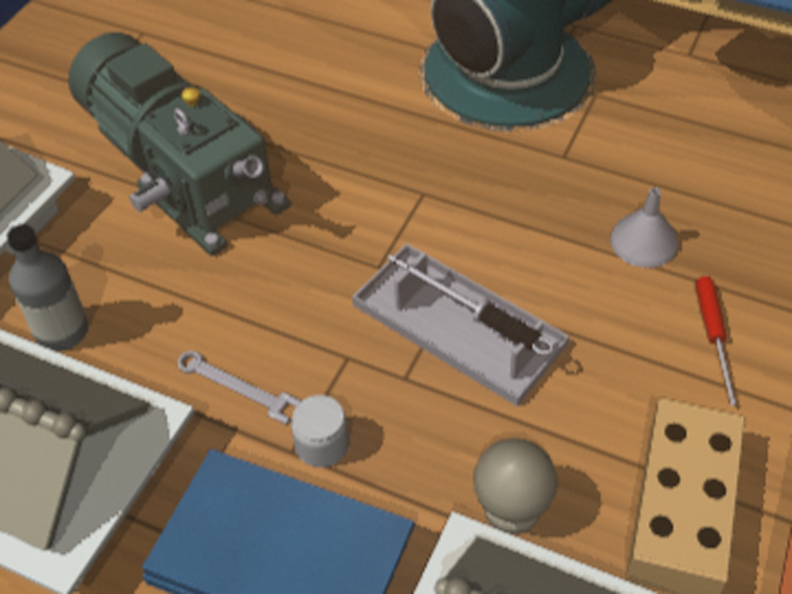

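The top view shows the stick lying in the tray, from its loop at about (206,194) to its tip at about (297,216) in full-image pixels. The tube mouth is at about (386,212) in top and (203,165) in scene, pointing left and up towards the tray. The way between them is clear. Next I triangulate these points.

```bash
cat > b.py <<'E'
from h import *
s=cap('scene');t=cap('top')
S=lambda x,y:(x/2.2+90-.3,y/2.2+90-.3); T=lambda x,y:(x/1.7+90-.2,y/1.7+80-.2)
def tri(a,b):
    o1,d1=ray(s,[a]);o2,d2=ray(t,[b]);d1=d1[0];d2=d2[0]
    k=np.linalg.lstsq(np.c_[d1,-d2],o2-o1,rcond=None)[0];p,q=o1+k[0]*d1,o2+k[1]*d2
    return np.round((p+q)/2,4),round(np.linalg.norm(p-q),4)
print('mouth tri',tri(S(249,164),T(503,224)),'atz',atz(t,[T(503,224)],.16),atz(s,[S(249,164)],.16))
print('tip',atz(t,[T(354,231)],.06),atz(s,[S(393,260)],.06))
print('collar',atz(t,[T(261,209)],.06),atz(s,[S(480,310)],.06))
print('loop',atz(t,[T(198,194)],.06),atz(s,[S(542,345)],.06))
print('tray corners',atz(t,[T(211,159),T(378,198),T(362,274),T(190,234)],.02))
for n,c in(('t',t),('s',s)):
    r=ctrl.cut_out('dipstick_grip',c)[0]['mask'];b=(c['frame'].max(2)<70)&r
    ys,xs=np.nonzero(b);P=atz(c,np.c_[xs,ys],.06);m=P.mean(0);w=np.linalg.svd(P-m,full_matrices=False)[2][0];u=(P-m)@w
    print(n,m,np.degrees(np.arctan2(w[1],w[0])),u.min(),u.max())
E
python3 b.py
```

```text
mouth tri (array([ 0.4932, -0.1797,  0.1629]), np.float64(0.0036)) atz [[ 0.49257399 -0.17858492  0.16      ]] [[ 0.49119996 -0.18331075  0.16      ]]
tip [[0.48831931 0.02212141 0.06      ]] [[0.49061366 0.02418862 0.06      ]]
collar [[0.52133946 0.16109325 0.06      ]] [[0.52211331 0.16291413 0.06      ]]
loop [[0.54393693 0.25558898 0.06      ]] [[0.5422101  0.25512861 0.06      ]]
tray corners [[ 0.60239436  0.24230236  0.02      ]
 [ 0.54145619 -0.0164822   0.02      ]
 [ 0.42429164  0.00867651  0.02      ]
 [ 0.48592261  0.2736073   0.02      ]]
t [0.52649013 0.20232882 0.06      ] -97.78133655057971 -0.041680630237985565 0.03181922492916023
s [0.53140089 0.20612069 0.06      ] -104.19634104413913 -0.04196908212184561 0.04083223912125633
```

```bash
cat >> h.py <<'E'
def Rt(d,tilt=0):
    d=np.array(d)/np.linalg.norm(d); l=np.cross(d,[0,0,1]); l/=np.linalg.norm(l)   # tool x=d, y level
    return np.c_[d,l,np.cross(d,l)]
def axis(yaw,el):
    y,e=np.radians([yaw,el]); return np.array([np.cos(y)*np.cos(e),np.sin(y)*np.cos(e),np.sin(e)])
def go(P,Rg):
    o=ctrl.get_obs(); p=np.array(o['tool_pos']); Rn=q2R(o['ee_rot'])
    w=R.from_matrix(Rn.T@Rg).as_rotvec(); print('turn shares',np.round(w/2/np.pi,4),'deg',round(np.degrees(np.linalg.norm(w)),2))
    print('shift shares after turn',np.round(Rg.T@(np.array(P)-p)/.2,4),'before turn',np.round(Rn.T@(np.array(P)-p)/.2,4),'mm',round(1e3*np.linalg.norm(np.array(P)-p),1),'force',np.round(o['force'],1),'q',np.round(o['joint_pos'],2),'t',o['t'])
E
python3 -c "
from h import *
go([.5323,.2107,.18],Rt(axis(76.9,0)))"
```

```text
turn shares [ 0.     -0.      0.2321] deg 83.57
shift shares after turn [-1.7245  1.9755  0.2565] before turn [-2.1562 -1.4924  0.2565] mm 527.0 force [ 1. -0.  0.] q [ 1.19  0.12  1.44  0.    1.58 -0.04] t 1.3
```

play_rows --pt "85 -0.18 -0.125 0.02 0 0 0" --pt "85 -0.18 -0.125 0.02 0 0 0" --pt "85 -0.18 -0.125 0.02 0 0 0" --pt "85 -0.18 -0.125 0.02 0 0 0" --pt "85 -0.18 -0.125 0.02 0 0 0" --pt "85 -0.18 -0.125 0.02 0 0 0" --pt "85 -0.18 -0.125 0.02 0 0 0" --pt "85 -0.18 -0.125 0.02 0 0 0" --pt "85 -0.18 -0.125 0.02 0 0 0" --pt "85 -0.18 -0.125 0.02 0 0 0" --pt "85 -0.18 -0.125 0.02 0 0 0" --pt "85 -0.18 -0.125 0.02 0 0 0"

```text
t: 2.5
tool_pos: [0.5333, 0.2074, 0.1834]
ee_rot: [0.0, 0.17, 0.986, 0.0]
force: [0.2, 0.7, -0.7]
opening: 0.0847
grasp_force: 0.0
```

play_rows --pt "85 0 0 0 0 0 0.0193" --pt "85 0 0 0 0 0 0.0193" --pt "85 0 0 0 0 0 0.0193" --pt "85 0 0 0 0 0 0.0193" --pt "85 0 0 0 0 0 0.0193" --pt "85 0 0 0 0 0 0.0193" --pt "85 0 0 0 0 0 0.0193" --pt "85 0 0 0 0 0 0.0193" --pt "85 0 0 0 0 0 0.0193" --pt "85 0 0 0 0 0 0.0193" --pt "85 0 0 0 0 0 0.0193" --pt "85 0 0 0 0 0 0.0193"

```text
t: 3.7
tool_pos: [0.5325, 0.209, 0.1834]
ee_rot: [0.0, 0.784, 0.621, 0.0]
force: [0.2, 1.1, 0.3]
opening: 0.0849
grasp_force: 0.0
```

```bash
python3 -c "
from h import *
go([.5323,.2107,.18],Rt(axis(76.9,0)))
c=cap('wrist','w1.png')
print(np.round(c['extrinsics'],3).tolist())
a=axis(76.9,0);g=np.array([.5303,.201,.06])
for z in(-.188,-.038,-.032,0,.048):print(z,proj(c,g+z*a).round(1))
"
```

```text
turn shares [ 0.     -0.     -0.0003] deg 0.09
shift shares after turn [ 0.0079 -0.0028  0.0169] before turn [ 0.0078 -0.0028  0.0169] mm 3.8 force [0.2 1.1 0.3] q [ 0.33 -0.09  1.73  0.    1.5   0.56] t 3.7
[[0.974, -0.22, -0.061, 0.547], [-0.229, -0.938, -0.261, 0.276], [0.0, 0.268, -0.963, 0.326], [0.0, 0.0, 0.0, 1.0]]
-0.188 [[284.3 394.6]]
-0.038 [[284.1 252.7]]
-0.032 [[284.1 246.2]]
0 [[284.1 210.1]]
0.048 [[284.  151.6]]
```

View pics/w1.png

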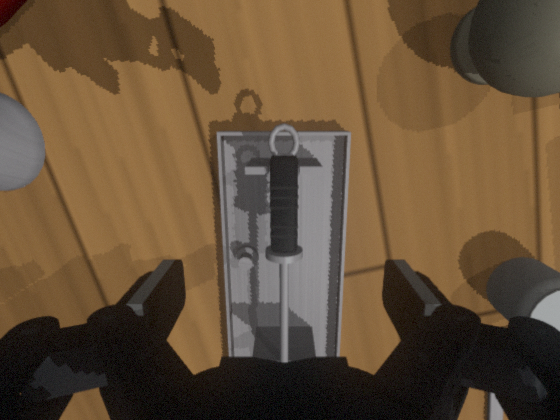

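The wrist view shows the stick where I predicted, with the grip on column 284, the collar at about row 255 and the grip's end at about row 155. It lies about 3 mm nearer the tip than estimated. I'll go down and grip it.

play_rows --pt "85 0 0 0.1 0 0 0" --pt "85 0 0 0.1 0 0 0" --pt "85 0 0 0.1 0 0 0" --pt "85 0 0 0.1 0 0 0" --pt "85 0 0 0.1 0 0 0" --pt "85 0 0 0.1 0 0 0" --pt "85 0 0 0.06 0 0 0" --pt "85 0 0 0.05 0 0 0" --pt "0 0 0 0 0 0 0" --pt "0 0 0 0 0 0 0" --pt "0 0 0 0 0 0 0" --pt "0 0 0 0 0 0 0"

```text
t: 4.95
tool_pos: [0.5329, 0.2092, 0.0421]
ee_rot: [0.0, 0.782, 0.623, 0.001]
force: [0.7, -0.4, 0.8]
opening: 0.0276
grasp_force: 0.0
```

play_rows --pt "0 0 0 0 0 0 0" --pt "0 0 0 0 0 0 0"

```text
t: 5.15
tool_pos: [0.533, 0.2092, 0.0422]
ee_rot: [0.0, 0.782, 0.623, 0.001]
force: [-0.8, -1.2, 6.5]
opening: 0.0209
grasp_force: 59.1
```

play_rows --pt "0 0 0 -0.05 0 0 0" --pt "0 0 0 -0.15 0 0 0" --pt "0 0 0 -0.2 0 0 0" --pt "0 0 0 -0.2 0 0 0" --pt "0 0 0 -0.2 0 0 0" --pt "0 0 0 -0.2 0 0 0" --pt "0 0 0 -0.2 0 0 0" --pt "0 0 0 -0.2 0 0 0" --pt "0 0 0 0 0 0 0"

```text
t: 6.05
tool_pos: [0.5331, 0.2093, 0.328]
ee_rot: [0.001, 0.782, 0.623, 0.004]
force: [0.5, 0.2, -0.2]
opening: 0.0211
grasp_force: 59.0
```

```bash
python3 -c "
from h import *
go([.566,-.211,.33],Rt(axis(67,0)))"
```

```text
turn shares [ 0.001  -0.0008  0.0281] deg 10.11
shift shares after turn [-1.87    0.9727 -0.0102] before turn [-2.0115  0.6297 -0.0144] mm 421.6 force [ 0.5  0.2 -0.2] q [ 0.33 -0.12  1.52  0.    1.73  0.55] t 6.05
```

play_rows --pt "0 -0.1 0.05 0 0 0 0.014" --pt "0 -0.16 0.08 0 0 0 0.014" --pt "0 -0.17 0.09 0 0 0 0" --pt "0 -0.17 0.09 0 0 0 0" --pt "0 -0.17 0.09 0 0 0 0" --pt "0 -0.17 0.09 0 0 0 0" --pt "0 -0.17 0.09 0 0 0 0" --pt "0 -0.17 0.09 0 0 0 0" --pt "0 -0.17 0.09 0 0 0 0" --pt "0 -0.17 0.09 0 0 0 0" --pt "0 -0.17 0.09 0 0 0 0" --pt "0 -0.08 0.05 0 0 0 0"

```text
t: 7.25
tool_pos: [0.5753, -0.2142, 0.3207]
ee_rot: [-0.0, 0.834, 0.551, -0.0]
force: [-0.5, 0.1, -0.4]
opening: 0.0207
grasp_force: 58.9
```

```bash
python3 -c "
from h import *
go([.566,-.211,.33],Rt(axis(67,0)))
c=cap('wrist','w2.png')
print(proj(c,[.4925,-.18,.16]))
import pickle;pickle.dump(c,open('w2.pkl','wb'))
"
```

```text
turn shares [-0.0002  0.0001 -0.0002] deg 0.11
shift shares after turn [-0.0034 -0.0491 -0.0465] before turn [-0.0035 -0.0491 -0.0464] mm 13.5 force [-0.5  0.1 -0.4] q [-0.4  -0.03  1.44 -0.    1.72  0.01] t 7.25
[[188.10656524 191.2092318 ]]
```

View pics/w2.png

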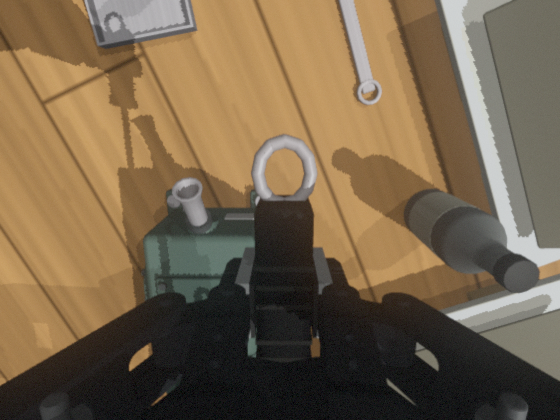

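The mouth rim is centred at about (188,187), against a prediction of (188,191). The housing's edges run nearly along the image axes, so the tube's yaw is close to 67°. I'll zoom in.

```bash
python3 -c "
import cv2
a=cv2.imread('pics/w2.png')[160:310,125:265];cv2.imwrite('pics/w2c.png',cv2.resize(cv2.convertScaleAbs(a,alpha=1.5),None,fx=4,fy=4,interpolation=cv2.INTER_CUBIC))"
```

```text
(no output)
```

View pics/w2c.png

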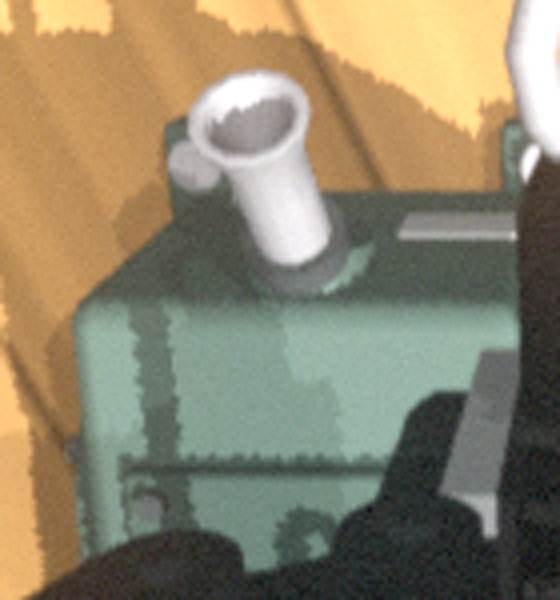

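```bash
cat > c.py <<'E'
from h import *
import pickle
c=pickle.load(open('w2.pkl','rb'))
W=lambda x,y:(x/4+125-.4,y/4+160-.4)
M=atz(c,[W(248.5,119)],.16)[0];print('mouth',M)
for a,b,z in((W(90,300),W(515,304),.14),(W(122,466),W(380,467),.15),):
    v=atz(c,[a,b],z);v=v[0]-v[1];print('edge yaw',np.degrees(np.arctan2(v[1],v[0])))
for y in range(60,76,3):
    a=axis(y,40);p=proj(c,[M,M-.03*a,M-.05*a]);d=p[2]-p[0];print(y,'slope',d[0]/d[1],[((q+.4-[125,160])*4).round() for q in p])
# mask-based check from top: housing mask axis
from h import ctrl
t=cap('top');m=ctrl.cut_out('gearbox',t)[0]['mask'].astype('u1')
print(cv2.minAreaRect(cv2.findContours(m,0,1)[0][0]))
E
python3 c.py
```

```text
mouth [ 0.49213747 -0.17792509  0.16      ]
edge yaw 156.3550587278679
edge yaw 156.73018999205024
60 slope 0.24245917567588837 [array([249., 119.]), array([266., 191.]), array([276., 234.])]
63 slope 0.307183531343263 [array([249., 119.]), array([271., 192.]), array([284., 235.])]
66 slope 0.372344483846617 [array([249., 119.]), array([276., 192.]), array([292., 235.])]
69 slope 0.4384190137235705 [array([249., 119.]), array([280., 192.]), array([299., 235.])]
72 slope 0.505898597545029 [array([249., 119.]), array([285., 192.]), array([307., 234.])]
75 slope 0.5753033995937941 [array([249., 119.]), array([290., 191.]), array([314., 234.])]
((507.21075439453125, 267.8300476074219), (70.57376861572266, 55.88967514038086), 22.30620574951172)
```

```bash
cat >> h.py <<'E'
M=np.array([.4922,-.1785,.16]); YAW,EL=66.5,40.
OFF=.0117   # grasp point beyond grip centre along stick
def tcp_for(gap,M=M,yaw=YAW,el=EL,tilt=0):   # tip 'gap' outside the mouth along bore
    a=axis(yaw,el); Rg=Rt(a); return M+(.188+gap+OFF)*a+Rg[:,2]*.018,Rg
E
python3 -c "
from h import *
P,Rg=tcp_for(.05);print(P,Rg.round(2).tolist());go(P,Rg)"
```

```text
[0.57308684 0.00752699 0.30671527] [[0.31, 0.92, 0.26], [0.7, -0.4, 0.59], [0.64, 0.0, -0.77]]
turn shares [-0.0006  0.1111  0.0011] deg 39.99
shift shares after turn [ 0.7226 -0.4496  0.6978] before turn [ 1.0055 -0.4418  0.0708] mm 220.1 force [-0.5  0.6 -1.3] q [-0.39 -0.03  1.45  0.    1.72  0.01] t 7.4
```

play_rows --pt "0 0.1 -0.04 0.01 0 0 0" --pt "0 0.18 -0.08 0.01 0 0 0" --pt "0 0.18 -0.08 0.01 0 0 0" --pt "0 0.18 -0.08 0.01 0 0 0" --pt "0 0.18 -0.08 0.01 0 0 0" --pt "0 0.18 -0.08 0.02 0 0 0" --pt "0 0 0 0 0 0.0185 0" --pt "0 0 0 0 0 0.0185 0" --pt "0 0 0 0 0 0.0185 0" --pt "0 0 0 0 0 0.0185 0" --pt "0 0 0 0 0 0.0185 0" --pt "0 0 0 0 0 0.0185 0"

```text
t: 8.6
tool_pos: [0.5724, 0.0081, 0.3082]
ee_rot: [-0.19, 0.783, 0.519, 0.287]
force: [1.0, 0.9, -2.1]
opening: 0.0212
grasp_force: 59.0
```

```bash
cat > d.py <<'E'
from h import *
go(*tcp_for(.05))
o=ctrl.get_obs();p=np.array(o['tool_pos']);Rn=q2R(o['ee_rot'])
def st(z): return p-Rn[:,2]*.018+Rn[:,0]*(z-OFF)
out=[]
for n in('scene','top'):
    c=cap(n);f=c['frame'].copy()
    pts=np.r_[proj(c,[st(-.188),st(-.038),st(.048),M,M-.05*axis(YAW,EL)])];print(n,pts.round(1).tolist())
    x,y=(proj(c,[(st(-.188)+M)/2])[0]).astype(int);x0,y0=x-45,y-45
    g=cv2.resize(f[y0:y0+90,x0:x0+90],None,fx=4.3,fy=4.3,interpolation=cv2.INTER_CUBIC)
    for q in pts: cv2.circle(g,tuple(int(v) for v in (q+.5-[x0,y0])*4.3),2,(0,0,255),-1)
    out.append(g);print('crop origin',x0,y0)
    np.save(n+'.npy',f)
cv2.imwrite('pics/d%d.png'%int(o['t']*100),np.hstack(out));print('d%d.png'%int(o['t']*100))
E
python3 d.py
```

```text
turn shares [-0.0009 -0.0007  0.0014] deg 0.63
shift shares after turn [-0.0056  0.0043  0.0049] before turn [-0.0056  0.0043  0.0048] mm 1.7 force [ 1.   0.9 -2.1] q [-0.37 -0.21  1.75  0.7   1.58  0.05] t 8.6
scene [[210.7, 164.0], [233.8, 160.2], [249.2, 157.6], [204.1, 164.9], [197.8, 165.9]]
crop origin 162 119
top [[373.0, 203.6], [330.6, 178.6], [302.4, 162.0], [385.6, 211.7], [397.5, 218.9]]
crop origin 334 162
d860.png
```

View pics/d860.png

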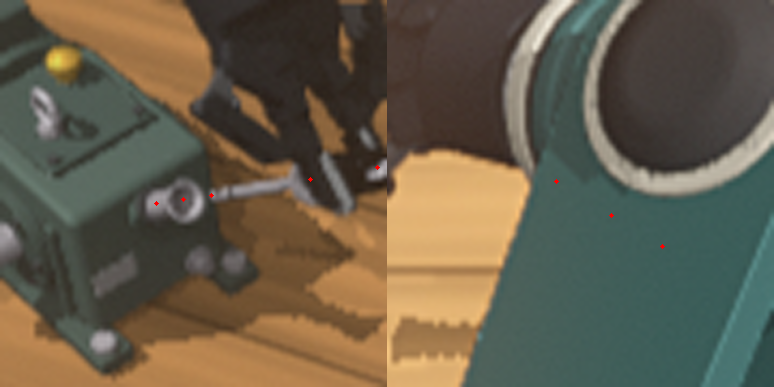

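In the scene view the rod tip sits on the predicted dot at about (210,164), and the mouth dot is on the bore. I'll trim the pose and advance slowly.

play_rows --pt "0 -0.006 0.004 0.005 -0.0009 -0.0007 0.0014" --pt "0 -0.06 0 0 0 0 0" --pt "0 -0.08 0 0 0 0 0" --pt "0 -0.06 0 0 0 0 0" --pt "0 -0.03 0 0 0 0 0" --pt "0 0 0 0 0 0 0"

```text
t: 9.3
tool_pos: [0.559, -0.0268, 0.2755]
ee_rot: [-0.187, 0.787, 0.515, 0.283]
force: [-0.5, 0.1, -2.4]
opening: 0.0214
grasp_force: 59.0
```

```bash
sed -i 's/go(\*tcp_for(.05))/go(*tcp_for(.0))/' d.py; python3 d.py
```

```text
turn shares [-0.0001  0.0009 -0.0005] deg 0.37
shift shares after turn [-0.0076 -0.004  -0.0001] before turn [-0.0076 -0.004  -0.0001] mm 1.7 force [-0.5  0.1 -2.4] q [-0.43 -0.21  1.79  0.69  1.58 -0.02] t 9.3
scene [[204.1, 164.6], [225.6, 161.7], [239.8, 159.8], [204.1, 164.9], [197.8, 165.9]]
crop origin 159 119
top [[385.6, 211.5], [345.4, 187.1], [318.9, 170.9], [385.6, 211.7], [397.5, 218.9]]
crop origin 340 166
d930.png
```

play_rows --pt "0 -0.02 -0.004 0 0 0.0009 -0.0005" --pt "0 -0.02 0 0 0 0 0" --pt "0 -0.02 0 0 0 0 0" --pt "0 -0.02 0 0 0 0 0" --pt "0 -0.01 0 0 0 0 0" --pt "0 0 0 0 0 0 0"

```text
t: 10.0
tool_pos: [0.553, -0.0387, 0.2646]
ee_rot: [-0.188, 0.786, 0.516, 0.286]
force: [0.6, 0.0, -1.7]
opening: 0.0209
grasp_force: 59.0
```

```bash
python3 d.py; python3 -c "
from h import *
o=ctrl.get_obs();print(q2R(o['ee_rot']).T@np.array(o['force']),o['wrist_torque'])"
```

```text
turn shares [-0.     -0.0001  0.0001] deg 0.06
shift shares after turn [0.0785 0.     0.0005] before turn [0.0785 0.0001 0.0006] mm 15.7 force [ 0.6  0.  -1.7] q [-0.46 -0.21  1.81  0.7   1.58 -0.06] t 10.0
scene [[202.1, 165.3], [223.1, 162.1], [237.1, 159.9], [204.1, 164.9], [197.8, 165.9]]
crop origin 158 120
top [[389.5, 214.0], [350.2, 190.3], [324.4, 174.8], [385.6, 211.7], [397.5, 218.9]]
crop origin 342 167
d1000.png
[-0.55384028 -0.64726625  0.18153166] [-0.28520879  0.19449089 -0.02711564]
```

```bash
ls -t pics | head -1
```

```text
d1000.png
```

View pics/d1000.png

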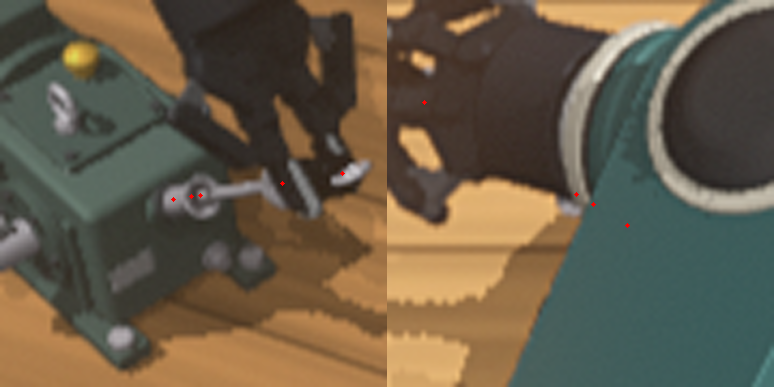

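The rod enters at the centre of the rim, at about (204,165), with no contact force. I'll continue.

play_rows --pt "0 -0.03 0 0 0 0 0" --pt "0 -0.03 0 0 0 0 0" --pt "0 -0.03 0 0 0 0 0" --pt "0 -0.03 0 0 0 0 0" --pt "0 0 0 0 0 0 0"

```text
t: 10.6
tool_pos: [0.5455, -0.0559, 0.2486]
ee_rot: [-0.188, 0.786, 0.515, 0.286]
force: [-0.1, 0.3, -1.1]
opening: 0.0209
grasp_force: 59.0
```

```bash
cat > f.py <<'E'
from h import *
go(*tcp_for(-.15))
o=ctrl.get_obs();A=q2R(o['ee_rot']).T;print('tool F',(A@(np.array(o['force'])+[0,0,1.6])).round(1),'T',(A@np.array(o['wrist_torque'])).round(2))
E
python3 f.py
```

```text
turn shares [-0.0001 -0.0001  0.    ] deg 0.04
shift shares after turn [-5.481e-01  2.000e-04 -3.000e-04] before turn [-5.481e-01  1.000e-04 -5.000e-04] mm 109.6 force [-0.1  0.3 -1.1] q [-0.5  -0.2   1.83  0.7   1.58 -0.1 ] t 10.6
tool F [ 0.5 -0.2 -0.2] T [ 0.03 -0.41 -0.01]
```

play_rows --pt "0 -0.04 0 0 0 0 0" --pt "0 -0.04 0 0 0 0 0" --pt "0 -0.04 0 0 0 0 0" --pt "0 -0.04 0 0 0 0 0" --pt "0 0 0 0 0 0 0"

```text
t: 11.1
tool_pos: [0.5357, -0.0785, 0.2278]
ee_rot: [-0.188, 0.786, 0.515, 0.286]
force: [0.4, -0.5, -1.1]
opening: 0.0212
grasp_force: 59.0
```

```bash
python3 f.py
```

```text
turn shares [-0.0001 -0.0001 -0.    ] deg 0.05
shift shares after turn [-3.872e-01  2.000e-04 -7.000e-04] before turn [-3.872e-01  2.000e-04 -9.000e-04] mm 77.4 force [ 0.4 -0.5 -1.1] q [-0.54 -0.19  1.85  0.69  1.58 -0.16] t 11.1
tool F [ 0.1  0.5 -0.6] T [ 0.01 -0.43  0.03]
```

play_rows --pt "0 -0.04 0 0 0 0 0" --pt "0 -0.04 0 0 0 0 0" --pt "0 -0.04 0 0 0 0 0" --pt "0 -0.04 0 0 0 0 0" --pt "0 -0.04 0 0 0 0 0" --pt "0 -0.04 0 0 0 0 0" --pt "0 0 0 0 0 0 0"

```text
t: 11.8
tool_pos: [0.521, -0.1122, 0.197]
ee_rot: [-0.188, 0.786, 0.515, 0.286]
force: [-0.2, 1.1, -1.4]
opening: 0.0208
grasp_force: 59.0
```

```bash
python3 f.py
```

```text
turn shares [-0.0001 -0.0001  0.    ] deg 0.05
shift shares after turn [-0.1475  0.     -0.0007] before turn [-0.1475  0.     -0.0008] mm 29.5 force [-0.2  1.1 -1.4] q [-0.61 -0.16  1.88  0.68  1.59 -0.25] t 11.8
tool F [ 0.8 -0.7  0.5] T [-0.02 -0.39  0.02]
```

play_rows --pt "0 -0.03 0 0 0 0 0" --pt "0 -0.03 0 0 0 0 0" --pt "0 -0.02 0 0 0 0 0" --pt "0 -0.02 0 0 0 0 0" --pt "0 -0.01 0 0 0 0 0" --pt "0 0 0 0 0 0 0"

```text
t: 12.4
tool_pos: [0.5147, -0.1272, 0.1836]
ee_rot: [-0.188, 0.785, 0.516, 0.286]
force: [0.5, -0.3, -1.7]
opening: 0.0212
grasp_force: 59.0
```

```bash
python3 f.py
```

```text
turn shares [-0.     -0.0001  0.0002] deg 0.07
shift shares after turn [-0.0421 -0.0007  0.0004] before turn [-0.0421 -0.0008  0.0004] mm 8.4 force [ 0.5 -0.3 -1.7] q [-0.64 -0.14  1.89  0.68  1.59 -0.29] t 12.4
tool F [-0.1  0.6 -0. ] T [-0.01 -0.43 -0.02]
```

Creeping now: 1 mm per row, 4 mm per call.

play_rows --pt "0 -0.005 0 0 0 0 0" --pt "0 -0.005 0 0 0 0 0" --pt "0 -0.005 0 0 0 0 0" --pt "0 -0.005 0 0 0 0 0" --pt "0 0 0 0 0 0 0"

```text
t: 12.9
tool_pos: [0.5135, -0.1299, 0.1811]
ee_rot: [-0.188, 0.785, 0.516, 0.286]
force: [0.3, -0.4, -1.1]
opening: 0.0212
grasp_force: 59.0
```

```bash
python3 f.py
```

```text
turn shares [-0.     -0.0001  0.0002] deg 0.08
shift shares after turn [-0.0227 -0.0007  0.0004] before turn [-0.0227 -0.0007  0.0004] mm 4.5 force [ 0.3 -0.4 -1.1] q [-0.65 -0.14  1.89  0.68  1.58 -0.3 ] t 12.9
tool F [ 0.1  0.4 -0.6] T [-0.04 -0.45 -0.01]
```

play_rows --pt "0 -0.005 0 0 0 0 0" --pt "0 -0.005 0 0 0 0 0" --pt "0 -0.005 0 0 0 0 0" --pt "0 0 0 0 0 0 0"

```text
t: 13.3
tool_pos: [0.5126, -0.132, 0.1792]
ee_rot: [-0.188, 0.785, 0.516, 0.286]
force: [-0.2, -0.3, -0.9]
opening: 0.021
grasp_force: 59.0
```

```bash
python3 f.py
```

```text
turn shares [-0.     -0.0001  0.0002] deg 0.07
shift shares after turn [-0.0074 -0.0007  0.0003] before turn [-0.0074 -0.0007  0.0003] mm 1.5 force [-0.2 -0.3 -0.9] q [-0.65 -0.14  1.89  0.67  1.58 -0.3 ] t 13.3
tool F [ 0.2 -0.  -0.8] T [-0.02 -0.32 -0.02]
```

play_rows --pt "0 -0.005 0 0 0 0 0" --pt "0 -0.005 0 0 0 0 0" --pt "0 0 0 0 0 0 0"

```text
t: 13.6
tool_pos: [0.5123, -0.1327, 0.1787]
ee_rot: [-0.188, 0.785, 0.516, 0.287]
force: [2.3, 6.5, 3.5]
opening: 0.0212
grasp_force: 58.9
```

play_rows --pt "0 -0.005 0 0 0 0 0" --pt "0 0 0 0 0 0 0"

```text
t: 13.8
tool_pos: [0.5122, -0.1328, 0.1788]
ee_rot: [-0.188, 0.784, 0.516, 0.288]
force: [2.5, 13.8, 8.6]
opening: 0.021
grasp_force: 58.8
```

```bash
python3 f.py
```

```text
turn shares [-0.0001 -0.0006  0.0005] deg 0.29
shift shares after turn [-0.0029 -0.0008  0.0017] before turn [-0.0029 -0.0008  0.0017] mm 0.7 force [ 2.5 13.8  8.6] q [-0.66 -0.14  1.89  0.68  1.59 -0.31] t 13.8
tool F [17.  -3.1  1.1] T [0.38 2.31 0.05]
```

The axial force jumped to 17 N within 1 mm of the expected depth, so the collar looks seated. I'll check it in a picture.

```bash
python3 d.py >/dev/null; python3 -c "
from h import *
f=np.load('scene.npy');cv2.imwrite('pics/seat.png',cv2.resize(f[135:195,170:260],None,fx=7,fy=7,interpolation=cv2.INTER_CUBIC))"
```

```text
(no output)
```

View pics/seat.png

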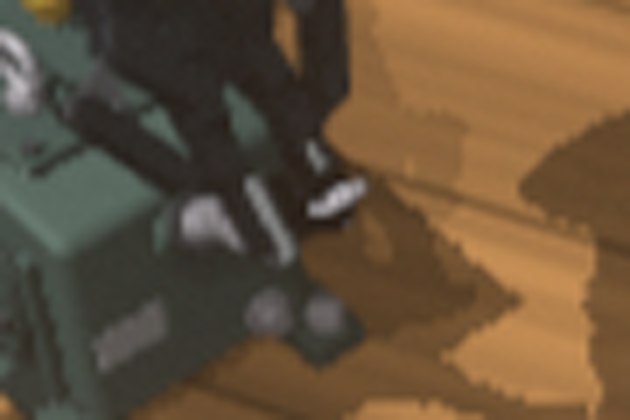

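No rod shows between the collar and the rim at about (200,166), so the stick is seated. I'll draw it straight out by 200 mm.

play_rows --pt "0 0.03 0 0 0 0 0" --pt "0 0.05 0 0 0 0 0" --pt "0 0.06 0 0 0 0 0" --pt "0 0.08 0 0 0 0 0" --pt "0 0.08 0 0 0 0 0" --pt "0 0.1 0 0 0 0 0" --pt "0 0.1 0 0 0 0 0" --pt "0 0.1 0 0 0 0 0" --pt "0 0.1 0 0 0 0 0" --pt "0 0.1 0 0 0 0 0" --pt "0 0.1 0 0 0 0 0" --pt "0 0.1 0 0 0 0 0"

```text
t: 15.1
tool_pos: [0.5727, 0.008, 0.3075]
ee_rot: [-0.187, 0.785, 0.516, 0.287]
force: [1.0, -0.2, -1.3]
opening: 0.0213
grasp_force: 59.1
```

```bash
python3 -c "
from h import *
go(*tcp_for(.05))
a=axis(76.9,0); go(np.array([.533,.209,.30]),Rt(a))"; sed -i 's/tcp_for(.0)/tcp_for(.05)/' d.py; python3 d.py
```

```text
turn shares [-0.     -0.0001  0.0003] deg 0.13
shift shares after turn [-0.0037  0.0026  0.0017] before turn [-0.0037  0.0026  0.0017] mm 1.0 force [ 1.  -0.2 -1.3] q [-0.36 -0.22  1.75  0.7   1.57  0.06] t 15.1
turn shares [ 0.0102 -0.1109 -0.0274] deg 41.29
shift shares after turn [ 0.9336 -0.4213  0.0373] before turn [ 0.622  -0.5816  0.5704] mm 205.0 force [ 1.  -0.2 -1.3] q [-0.36 -0.22  1.75  0.7   1.57  0.06] t 15.1
turn shares [-0.     -0.0001  0.0003] deg 0.13
shift shares after turn [-0.0037  0.0026  0.0017] before turn [-0.0037  0.0026  0.0017] mm 1.0 force [ 1.  -0.2 -1.3] q [-0.36 -0.22  1.75  0.7   1.57  0.06] t 15.1
scene [[210.9, 163.8], [233.8, 160.3], [249.1, 157.9], [204.1, 164.9], [197.8, 165.9]]
crop origin 162 119
top [[372.9, 204.1], [330.5, 178.6], [302.4, 161.8], [385.6, 211.7], [397.5, 218.9]]
crop origin 334 162
d1510.png
```

play_rows --pt "0 0.1 0 0 0 0 0" --pt "0 0.15 0 0 0 0 0" --pt "0 0.1 0 0 0 0 0" --pt "0 0 0 0 0.0013 -0.0139 -0.0034" --pt "0 0 0 0 0.0013 -0.0139 -0.0034" --pt "0 0 0 0 0.0013 -0.0139 -0.0034" --pt "0 0 0 0 0.0013 -0.0139 -0.0034" --pt "0 0 0 0 0.0013 -0.0139 -0.0034" --pt "0 0 0 0 0.0013 -0.0139 -0.0034" --pt "0 0 0 0 0.0013 -0.0139 -0.0034" --pt "0 0 0 0 0.0013 -0.0139 -0.0034" --pt "0 0 0 0 0 0 0"

```text
t: 16.4
tool_pos: [0.5939, 0.057, 0.3505]
ee_rot: [-0.0, 0.783, 0.622, -0.002]
force: [-0.7, -0.3, -1.1]
opening: 0.021
grasp_force: 59.0
```

```bash
python3 -c "
from h import *
a=axis(76.9,0); go(np.array([.541,.243,.25]),Rt(a))"
```

```text
turn shares [-0.0005  0.0006  0.0002] deg 0.29
shift shares after turn [ 0.8458 -0.4685  0.5025] before turn [ 0.8482 -0.4656  0.501 ] mm 217.9 force [-0.7 -0.3 -1.1] q [ 0.05 -0.06  1.43 -0.    1.78  0.28] t 16.4
```

play_rows --pt "0 0.05 -0.03 0.03 -0.0005 0.0006 0.0002" --pt "0 0.1 -0.05 0.06 0 0 0" --pt "0 0.12 -0.07 0.07 0 0 0" --pt "0 0.12 -0.07 0.07 0 0 0" --pt "0 0.12 -0.07 0.07 0 0 0" --pt "0 0.12 -0.07 0.07 0 0 0" --pt "0 0.12 -0.06 0.07 0 0 0" --pt "0 0.07 -0.03 0.04 0 0 0" --pt "0 0.03 -0.02 0.02 0 0 0" --pt "0 0 0 0 0 0 0" --pt "0 0 0 0 0 0 0" --pt "0 0 0 0 0 0 0"

```text
t: 17.6
tool_pos: [0.5418, 0.2421, 0.2519]
ee_rot: [-0.0, 0.784, 0.62, 0.001]
force: [0.7, 1.0, -1.4]
opening: 0.021
grasp_force: 59.0
```

```bash
python3 -c "
from h import *
a=axis(76.9,0); go(np.array([.541,.243,.25]),Rt(a))
s=cap('scene');t=cap('top');w=cap('wrist')
o=ctrl.get_obs();p=np.array(o['tool_pos']);Rn=q2R(o['ee_rot'])
st=lambda z:p-Rn[:,2]*.018+Rn[:,0]*(z-OFF)
print('tip',st(-.188),'axis',Rn[:,0],'qd',np.round(o['qd'],3))
print(proj(s,[st(-.188),st(-.038),st(.048)]).round(1).tolist())
a=s['frame'][100:310,180:460]; b=w['frame']
cv2.imwrite('pics/fin.png',np.hstack([cv2.resize(a,(480,360)),cv2.resize(b,(310,360))]))"
```

```text
turn shares [ 0.0003 -0.0004 -0.0006] deg 0.26
shift shares after turn [ 0.0036 -0.0049  0.0097] before turn [ 0.0036 -0.0049  0.0097] mm 2.3 force [ 0.7  1.  -1.4] q [ 0.38 -0.07  1.6   0.    1.61  0.61] t 17.6
tip [0.49571956 0.04792719 0.26919246] axis [0.22982126 0.97323006 0.00233144] qd [ 0.005  0.002  0.005  0.    -0.001  0.003]
[[273.5, 160.7], [320.8, 185.9], [350.1, 201.5]]
```

View pics/fin.png

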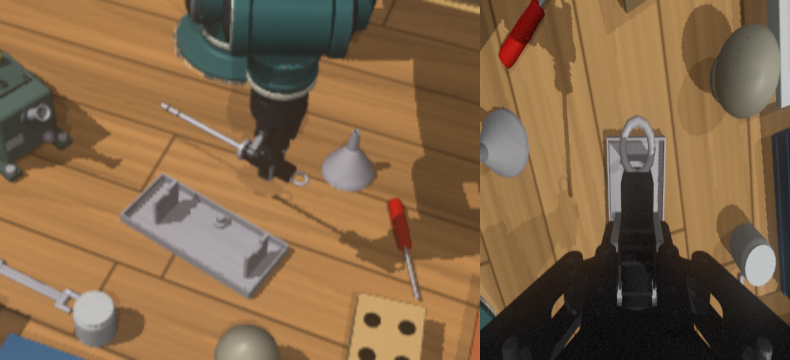

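The final view shows the stick level with its tip at (274,161), which matches the prediction. The tip is at tray x -81 mm and 0.27 m high, and the plug is still standing in the tray.

```bash
python3 -c "
from workcell import ctrl
print(ctrl.hand_in())"
```

```text
the job is handed in; nothing more can be done
None
```

I seated the dipstick's collar on the tube's mouth (about 17 N axial), drew it fully out, and handed in at about 18 s with it gripped level and still, its tip over the tray and about 20 cm above the saddles; the verdict was not shown.

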